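# Wind and start the activity timer

## Task

Set the free-standing timer for the activity: turn its stiff knob clockwise until the nose of the knob points at the long bar on the case, leaning down on it firmly (but not hard enough to strain the case) so that the light timer stays where it stands instead of twisting round with the knob. Then push its start button fully in, let it come back up, and leave the timer standing there, with the other things on the table left alone.

Things in the scene. Friction and masses are not known exactly. Their poses are not given: they have to be found in the camera images.
- timer: Timer: a loose, light (about 0.3 kg) white box, 96 (its x) by 148 (its y) by 44 mm high, flat on four feet at x +-34, y +-56 mm. On top: grey knob, axis at y +30 mm; grey round button at y -47 mm. Origin: centre of the underside, z up. The feet slip (friction 0.5 to 0.7) and it twists unless pushed down; it may shift or twist 20 mm at most at its middle and end; over 35 N in all on its feet strains it.
- dial (a joint): Turn of the knob on the timer, rad; grows clockwise seen from above, 0 to 2.9, a stop at each end; starts between 0 and 0.7. The nose points at the long bar at 2.10 (within 0.10 is right). Stiff: takes 0.28 N m, and stays where left. While turning, 15 to 20 N down through the knob keeps the timer still; under some 8 N it twists round.
- dial_grip (a point): On the knob's axis, 71 mm above the table, at half the height of the grip. The knob is a disc 54 mm across, its top 52 mm above the table, with an upright bar on it 16 mm thick, 44 mm long, top 82 mm above the table. x: along the bar to the nose (a black nose at the bar's foot, a black stripe on top of that half); y: across the bar; z up. Turns with the knob.
- timer_mark (a point): Centre of the long bar, 14 by 4 mm, black, on top of the case 38.5 mm from the knob's axis on the timer's -x side (the other marks of the scale are small dots); 44 mm above the table. Axes as the timer.
- timer_end (a point): Middle of the top edge of the timer's end beside the button, 44 mm above the table, 104 mm from the knob's axis. Axes as the timer.
- start (a joint): Travel of the start button, m: 0 up, 0.005 fully in. A spring pushes it back; fully in takes 4.5 N.
- start_top (a point): Centre of the top of the start button, a grey round button 24 mm across whose top stands 10 mm above the case (54 mm above the table) when up; 77 mm from the knob's axis. z up; it sinks with the button.
- table: The white table top, at height 0.
- tray: A shallow blue tray 210 by 290 mm, 35 mm high, to the robot's left; it stays put. Origin: centre of its underside.
- cup_a: A paper cup, 72 mm across, 85 mm high, in the tray; leave alone. Origin: centre of its underside.
- cup_b: Another such cup in the tray; leave alone.
- cup_c: Another such cup, standing on the table on the robot's side of the timer; leave alone.
- tape: A ring of clear tape, 60 mm across, 20 mm high, lying on the table beyond the timer; leave alone. Origin: centre of its underside.
- bottle: A clear bottle, 64 mm across, 190 mm high, standing to the robot's right; leave alone. Origin: centre of its underside.
- radio: A black portable radio, 70 by 200 mm, 115 mm high with its knob, to the robot's right; it stays put. Origin: centre of its underside.
There are look-alikes about, which are no part of the job. Leave any pink or turquoise look-alike of the timer alone.

How it is judged:
By the outcome, as a careful person would: the job done as asked, in the order asked, and still so for the second after the job is handed in, with the robot touching nothing.
It also fails if it takes over 72 s, if anything falls off the work surface, if the arm or the gripper's body presses on something with over 40 N, if the wrist force passes 120 N, or if a joint passes its speed limit or range.

## Robot

A 6-joint arm with a two-finger parallel gripper is mounted at the origin on the work surface. World frame = base frame: x ahead of the robot, y to its left, z up, the work surface at z = 0. Lengths are in m, angles in rad, forces in N, time in s.
With the tool pointing down it reaches from about 0.35 to 0.85 m from the base axis. Payload 8.1 kg.
Tool frame: the origin (TCP) lies midway between the tips of the shut fingers; the grasp point (between the pads) lies 19 mm behind it (robot.grip_point_offset is the distance from the TCP to the grasp point, in m); z points along the fingers, y is the line along which they close (so a half turn about z gives the same grasp; the last joint's range is limited). The gripper opens to 93 mm and grips with 3 to 60 N. Pads are 15 mm wide; open, the fingers measure 128 mm over their backs; the gripper's body (75 mm by 188 mm) begins 65 mm behind the grasp point.
Start: joints at [1.146, 0.13, 1.488, -0, 1.523, -0.085], TCP at [0.2, 0.566, 0.219] pointing down, gripper open.
Joint ranges: [-2.96, 2.96], [-0.89, 2.26], [0.02, 2.5], [-1.34, 4.48], [0, 2.73], [-2.66, 2.66]. Speed limits (rad/s): [2.39, 2.39, 2.79, 3.14, 3.14, 3.14].

## Interface

Orientations are given as a rotation vector (axis times angle).
In Python, from plant import robot, read_camera, job gives the robot as it stands.
- The arm moves only by the shell command python3 -m inch 'ROWS' [FORCE]. ROWS is JSON, one flat list of numbers, 5 for each row, row after row: the shift along the world's x, y, z in mm, then the turn about the world's z in degrees, then the opening in per cent of the stroke, from 0 (shut) to 100 (fully open). In form: [dx, dy, dz, yaw, hand, dx, dy, dz, yaw, hand, ...]. A call has 1 to 10 rows; each row is the pose to reach, as a shift and turn from the pose commanded when the call began; what a row does not reach only later rows make up. A row lasts 1/12 s, in which the tool goes at most 41.7 mm and 7.16 degrees, less where a joint would pass 70% of its speed; a pose out of reach is approached as far as the arm can. A call with a gripper value outside its range is refused whole. The fingers move at their own pace and stop on an object; FORCE is the grip in N (left out, the last holds). Time passes only in rows, so rows that repeat a pose let the fingers close. It gives the time, the measured TCP pose, the force, the opening and the grip force at its end, in the units of the state.
- robot.read_state(): the state, without advancing time (a new reading comes with each control period).
- read_camera(name): name is "scene" or "top" or "wrist"; returns a dict with "image" (384x512x3 uint8, blue, green, red), "K" (3x3 intrinsics, pixels), "D" ([k1, k2, p1, p2, k3] as OpenCV has them; the pictures are not rectified), "extrinsics" (4x4, takes a point from world to camera coordinates); the wrist camera has in their place "mount" (4x4, takes a point from camera to tool coordinates, whose origin is the TCP and whose axes are the flange's). Camera axes: x right, y down, z forward; pixel columns grow to the right and rows downward; lengths in m; the calibration is good to about 2 mm. A picture is of the moment at which its call begins: read the wrist's pose just before it. There is no depth.
- job.close_job(): hands the job in; it is judged then, once.
The state is a dict: "t": time; "q": joint angles; "dq": joint speeds; "joint_torque": joint torques, N m; "tool_pos": TCP position; "orientation": TCP orientation; "force": force on the tool from outside, world axes, zero at the start; "wrist_torque": the same for the moment, N m; "opening": finger opening in m; "gripper_force": force on a finger pad.
Only numpy, scipy, OpenCV 4.12 (cv2) and the standard library are available. Lean on these libraries where they do the work, as an engineer would, in place of code of your own. Each camera call takes 0.05 s, during which the arm holds its last target. There are 200 camera calls.

## Working session

There is one attempt and no reset: what is moved stays moved. The work goes in short steps, Python scripts to look and compute and a shell command to move; the robot and the scene stay as the last step left them, time stands still between calls to the robot, and variables do not carry over. Pictures are saved under pics/ and viewed, at most 10 in all, crops included, and the job is handed in when it is done.

```bash
mkdir -p pics; cat > h.py <<'E'
import numpy as np, cv2
from plant import robot, read_camera, job
from scipy.spatial.transform import Rotation as R
def shot(name,f=None):
    s=robot.read_state(); c=read_camera(name)
    if name=='wrist':
        T=np.eye(4); T[:3,:3]=R.from_rotvec(s['orientation']).as_matrix(); T[:3,3]=s['tool_pos']
        c['c2w']=T@c['mount']
    else: c['c2w']=np.linalg.inv(c['extrinsics'])
    if f: cv2.imwrite('pics/'+f,c['image'])
    return c
def ray(c,uv,z):
    p=cv2.undistortPoints(np.array([[uv]],float),c['K'],np.array(c['D'],float))[0,0]
    d=c['c2w'][:3,:3]@[p[0],p[1],1]; o=c['c2w'][:3,3]
    return o+d*(z-o[2])/d[2]
def proj(c,P):
    M=np.linalg.inv(c['c2w'])
    return cv2.projectPoints(np.array([P],float),cv2.Rodrigues(M[:3,:3])[0],M[:3,3],c['K'],np.array(c['D'],float))[0][0,0]
E
python3 - <<'E'
from h import *
a=shot('top');b=shot('scene')
cv2.imwrite('pics/t.png',cv2.resize(a['image'],(800,600)));cv2.imwrite('pics/s.png',cv2.resize(b['image'],(800,600)))
print(robot.read_state())
E
```

```text
{'t': 0.1, 'q': array([ 1.14560910e+00,  1.31067322e-01,  1.48919498e+00, -1.26553268e-05,
        1.52303427e+00, -8.54114944e-02]), 'dq': array([-0.00071065, -0.00102256, -0.00162625, -0.000443  , -0.00149263,
       -0.00031711]), 'joint_torque': array([ 8.53231850e-04, -5.61340463e+01, -4.93094838e+01,  7.69878854e-02,
        2.90661666e-02, -3.58880413e-05]), 'tool_pos': array([0.1997329 , 0.56520997, 0.21768981]), 'orientation': array([-5.31083000e-01, -3.09595250e+00,  2.59442903e-03]), 'force': array([ 0.96065582, -0.20636547,  0.72697985]), 'wrist_torque': array([-0.00261495,  0.04286565, -0.00242552]), 'gripper_force': 0.0, 'opening': 0.09288103564611143}
```

View pics/t.png

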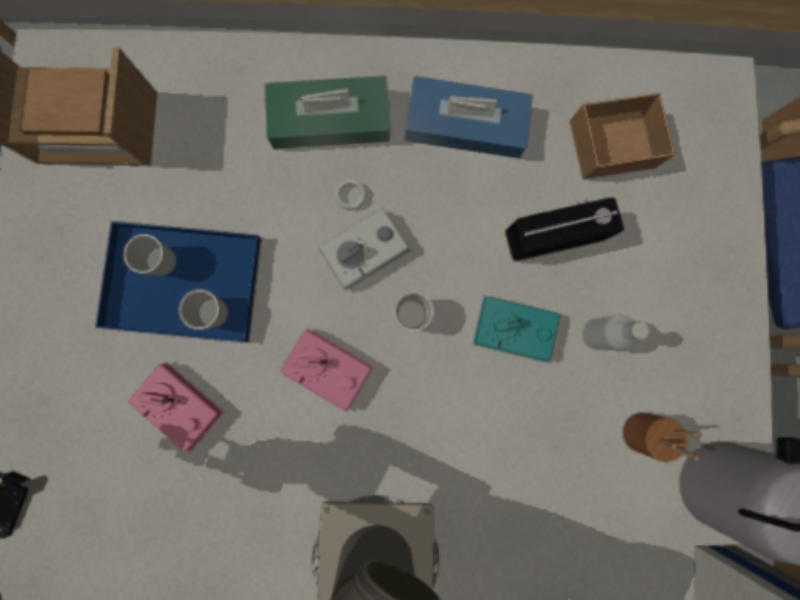

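View pics/s.png

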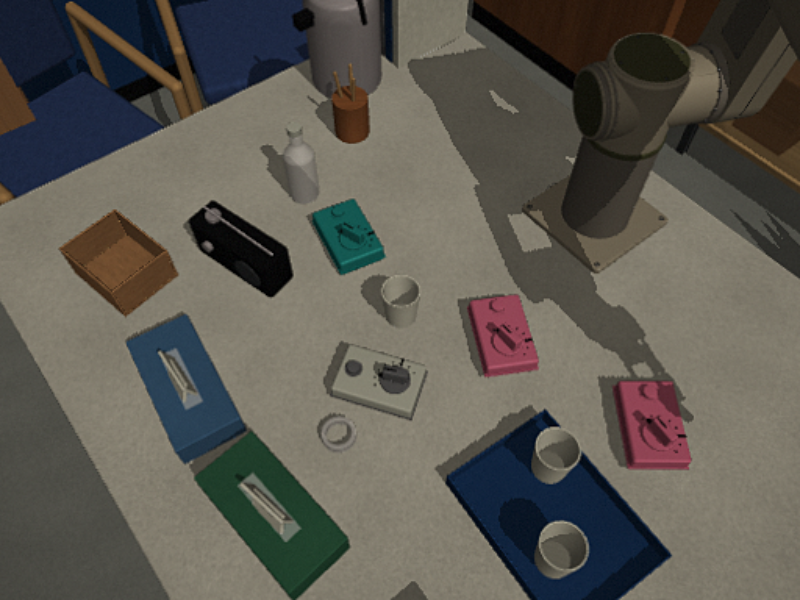

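Candidates (top view at 800x600): white timer (363,248), pink ones (327,370) and (175,407), turquoise (517,328). By the description it is the white one, with its knob at about (352,253) and its button at (385,233). I'll check it in a close crop.

```bash
python3 - <<'E'
from h import *
a=shot('top')
s=.64
for n,uv,z in [('knob',(350,251),.07),('button',(385,233),.054),('cupc',(414,312),.085),('tape',(351,194),.02)]:
    print(n,ray(a,(uv[0]*s,uv[1]*s),z).round(4))
cr=a['image'][125:190,195:285]
cv2.imwrite('pics/tc.png',cv2.resize(cr,None,fx=8,fy=8,interpolation=cv2.INTER_CUBIC))
E
```

```text
knob [0.5819 0.0617 0.07  ]
button [ 0.6216 -0.0027  0.054 ]
cupc [ 0.47   -0.0595  0.085 ]
tape [0.7058 0.0668 0.02  ]
```

View pics/tc.png

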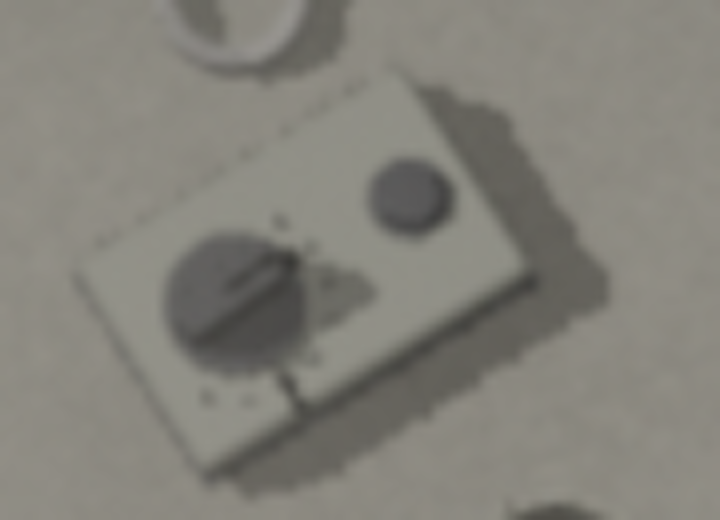

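The crop confirms the white timer. The knob is at crop (237,305), with the nose up-right at (290,260). The long bar is at (288,388), the button at (410,197). The nose needs about 90° clockwise. I'm moving above the knob, fingers across the grip.

```bash
python3 -m inch '[385,-505,40,-40,100, 385,-505,40,-40,100, 385,-505,40,-40,100, 385,-505,40,-40,100, 385,-505,40,-40,100, 385,-505,40,-40,100, 385,-505,40,-40,100, 385,-505,40,-40,100, 385,-505,40,-40,100, 385,-505,40,-40,100]' 40
```

```text
t: 0.98
tool_pos: [0.4528, 0.2331, 0.2449]
orientation: [1.558, 2.728, 0.0]
force: [0.9, 0.5, -0.1]
opening: 0.0934
gripper_force: 0.0
```

```bash
python3 -m inch '[125,-165,0,0,100, 125,-165,0,0,100, 125,-165,0,0,100, 125,-165,0,0,100, 125,-165,0,0,100, 125,-165,0,0,100, 125,-165,0,0,100, 125,-165,0,0,100]'
python3 - <<'E'
from h import *
c=shot('wrist','w1.png'); s=robot.read_state()
print(s['tool_pos'],s['orientation'],s['q'],s['force'])
M=R.from_rotvec(s['orientation']).as_matrix(); print(np.degrees(np.arctan2(M[1,1],M[0,1])))
E
```

```text
t: 1.65
tool_pos: [0.5767, 0.0701, 0.2443]
orientation: [-1.559, -2.726, 0.0]
force: [-0.0, 0.0, -1.0]
opening: 0.093
gripper_force: 0.0
[0.57652364 0.07077381 0.24457544] [-1.55714775e+00 -2.72755820e+00 -3.71155909e-06] [ 3.35961933e-02  6.98232905e-02  1.50579605e+00  4.46455124e-04
  1.56669318e+00 -4.99715419e-01] [ 0.71954096  0.31071724 -0.08484092]
30.556399221417813
```

View pics/w1.png

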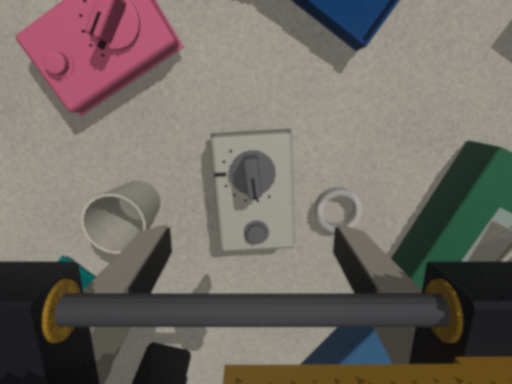

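The wrist view shows the timer upright, with knob disc (252,173), nose (255,195), long bar (220,175) and button (257,232). I'll measure these.

```bash
cat >> h.py <<'E'
def meas(c,crop,big=None):
    x0,y0,x1,y1=crop; im=c['image'][y0:y1,x0:x1]; g=cv2.cvtColor(im,cv2.COLOR_BGR2GRAY)
    for th in (105,50):
        n,l,st,ce=cv2.connectedComponentsWithStats((g<th).astype(np.uint8))
        for i in range(1,n):
            if st[i,4]>15: print(th,st[i],(ce[i]+[x0,y0]).round(1))
    if big: cv2.imwrite('pics/'+big,cv2.resize(im,None,fx=6,fy=6,interpolation=cv2.INTER_CUBIC))
    print('grey pct',np.percentile(g,[2,10,25,50,75,90]))
E
python3 - <<'E'
from h import *
c=shot('wrist'); meas(c,(210,130,295,250),'w1c.png')
for n,uv,z in [('disc',(252,173),.052),('button',(257,232),.054),('mark',(220,175),.044),('nose',(255,197),.054),('c1',(213,136),.044),('c2',(291,130),.044),('c3',(221,249),.044),('c4',(294,246),.044)]: print(n,ray(c,uv,z).round(4))
E
```

```text
105 [  0  13  16 107 648] [213.6 207.9]
105 [  19   21   46   56 1764] [250.5 176. ]
105 [ 34  92  24  23 439] [255.2 232.8]
grey pct [ 65.  88. 101. 145. 151. 153.]
disc [0.5788 0.0652 0.052 ]
button [0.6212 0.0051 0.054 ]
mark [0.5483 0.0422 0.044 ]
nose [0.5963 0.0424 0.054 ]
c1 [0.5191 0.0784 0.044 ]
c2 [0.5926 0.1295 0.044 ]
c3 [ 0.5961 -0.0421  0.044 ]
c4 [0.674  0.0086 0.044 ]
```

View pics/w1c.png

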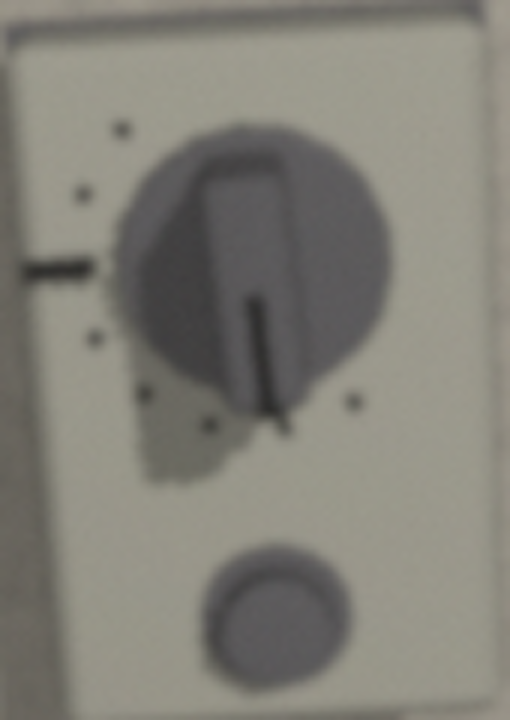

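The crop shows the stripe running from (253,297) to (266,405), the long bar from (28,271) to (92,268), and the button top at (277,625) in crop pixels.

```bash
python3 - <<'E'
from h import *
c=shot('wrist')
f=lambda u,v,z: ray(c,(210+u/6-.4,130+v/6-.4),z)
k=f(254,258,.052);b=f(277,625,.054);s1=f(253,297,.082);s2=f(266,405,.082);m=f(60,270,.044)
a=lambda d: np.degrees(np.arctan2(d[1],d[0]))
print('k',k,'b',b,'kb',np.linalg.norm((k-b)[:2]),a(k-b)); print('stripe',s1,s2,a(s2-s1),'centre-ish angle',a(s2-k)); print('mark',m,a(m-k),np.linalg.norm((m-k)[:2]))
print('bar far end mid',f(243,180,.082), 'near', f(268,413,.082))
print(c['c2w'][:3,3],c['c2w'][:3,2])
E
```

```text
k [0.57854685 0.06585992 0.052     ] b [0.62127019 0.00265012 0.054     ] kb 0.07629393027822223 124.05466106316818
stripe [0.5784178  0.06571125 0.082     ] [0.59069889 0.04952105 0.082     ] -52.81784206105496 centre-ish angle -53.359964037625964
mark [0.54767221 0.04263466 0.044     ] -143.04790968067942 0.038634909681442176
bar far end mid [0.56617646 0.08302366 0.082     ] near [0.59178699 0.04839567 0.082     ]
[0.53556035 0.13852598 0.41055607] [ 0.14360607 -0.24219244 -0.95954162]
```

```bash
python3 -m inch '[2,-5,-25,6.5,50, 2,-5,-60,6.5,50, 2,-5,-95,6.5,50, 2,-5,-125,6.5,50, 2,-5,-145,6.5,50, 2,-5,-145,6.5,50]'
python3 - <<'E'
from h import *
c=shot('wrist','w2.png'); s=robot.read_state()
M=R.from_rotvec(s['orientation']).as_matrix(); print(s['tool_pos'],np.degrees(np.arctan2(M[1,1],M[0,1])),s['opening'],s['force'])
E
```

```text
t: 2.3
tool_pos: [0.5747, 0.0662, 0.0943]
orientation: [-1.395, -2.806, 0.006]
force: [0.0, 0.6, -1.8]
opening: 0.0576
gripper_force: 0.0
[0.57643326 0.06611959 0.09743181] 37.13469965017563 0.05348476943071644 [-0.76450314 -0.65251831  0.74578046]
```

View pics/w2.png

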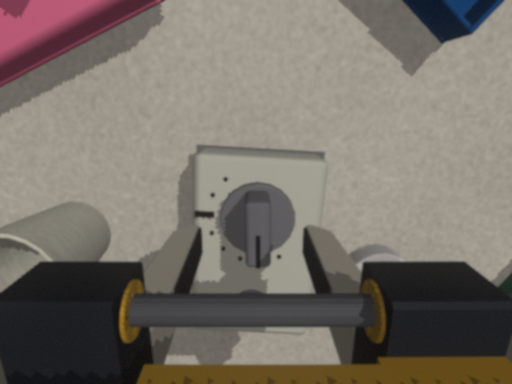

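The bar at (258,225) is vertical and centred between the fingers. Next I'll descend and close.

```bash
python3 -m inch '[1,0,-20,0,50, 1,0,-34,0,50, 1,0,-40,0,50, 1,0,-40,0,40, 1,0,-40,0,25, 1,0,-40,0,18, 1,0,-40,0,10, 1,0,-40,0,0, 1,0,-40,0,0, 1,0,-40,0,0]' 30
python3 -c "
from h import *
s=robot.read_state();print(s['tool_pos'],s['force'],s['wrist_torque'])"
```

```text
t: 3.18
tool_pos: [0.5805, 0.0649, 0.0607]
orientation: [1.401, 2.811, 0.001]
force: [-1.9, -1.4, 4.5]
opening: 0.0163
gripper_force: 29.9
[0.58052467 0.06488766 0.06066993] [-1.91219082 -1.41092882  4.47897373] [-0.18134284  0.3092586  -0.02598365]
```

```bash
R='import sys;from h import *;s=robot.read_state();print(s["tool_pos"],s["force"],s["wrist_torque"])'
python3 -m inch '[0,0,-1,0,0, 0,0,-2,0,0, 0,0,-2,0,0, 0,0,-2,0,0]' 45; python3 -c "$R"; python3 -m inch '[0,0,0,0,0,0,0,0,0,0]'
```

```text
t: 3.52
tool_pos: [0.5807, 0.0649, 0.0605]
orientation: [1.4, 2.811, 0.0]
force: [-10.3, -1.3, 20.7]
opening: 0.0156
gripper_force: 45.0
[0.58065821 0.06488447 0.06053353] [-10.30608884  -1.25899959  20.70061858] [-0.34721641  1.85364929  0.00996753]
t: 3.68
tool_pos: [0.5807, 0.0649, 0.0605]
orientation: [1.4, 2.811, 0.001]
force: [-9.4, -1.0, 21.2]
opening: 0.0158
gripper_force: 45.0
```

```bash
python3 -m inch '[-2,0,0,0,0,-2,0,0,0,0,-2,0,0,0,0]'; python3 -m inch '[0,0,0,-4,0,0,0,0,-8,0,0,0,0,-8,0]'; python3 -c 'from h import *;s=robot.read_state();print(s["wrist_torque"])'
```

```text
t: 3.93
tool_pos: [0.5805, 0.0649, 0.0606]
orientation: [1.399, 2.808, 0.004]
force: [-0.8, -1.1, 12.3]
opening: 0.0153
gripper_force: 45.0
t: 4.18
tool_pos: [0.5805, 0.0649, 0.0606]
orientation: [1.597, 2.7, 0.004]
force: [-0.5, -0.3, 12.6]
opening: 0.0159
gripper_force: 45.0
[-0.19773934  0.08714113  0.10214464]
```

```bash
python3 -m inch '[-1,0,-1,0,0,-1,0,-1,0,0]';  python3 -m inch '[0,0,0,-3,0,0,0,0,-6,0,0,0,0,-9,0,0,0,0,-12,0]'; python3 - <<'E'
from h import *
s=robot.read_state();print(s["wrist_torque"])
cv2.imwrite('pics/w3.png',cv2.resize(shot('wrist')['image'][100:300,130:390],None,fx=3,fy=3))
E
```

```text
t: 4.35
tool_pos: [0.5805, 0.0649, 0.0606]
orientation: [1.591, 2.702, 0.006]
force: [0.7, -1.3, 15.0]
opening: 0.0159
gripper_force: 45.0
t: 4.68
tool_pos: [0.5805, 0.0649, 0.0606]
orientation: [1.867, 2.519, 0.007]
force: [0.5, -0.6, 15.8]
opening: 0.0159
gripper_force: 45.0
[-0.22635114 -0.02994945  0.25000093]
```

View pics/w3.png

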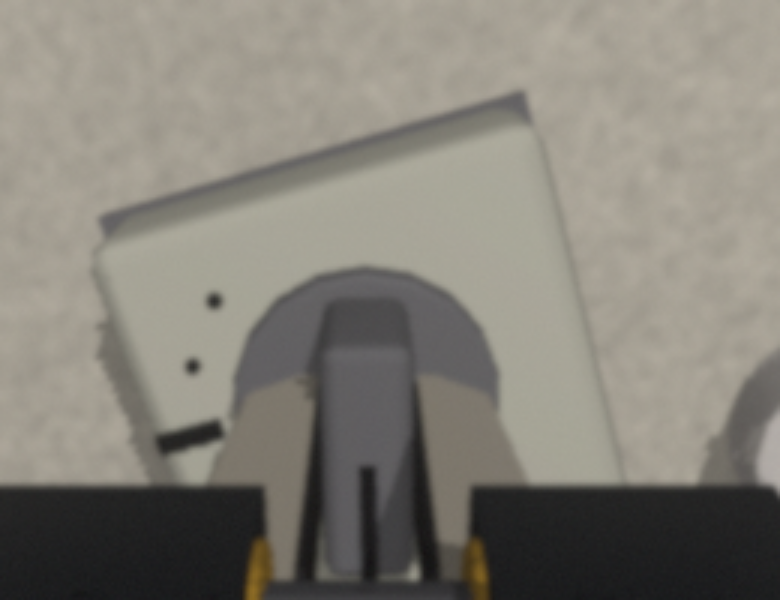

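The knob is turning relative to the case: the mark is at (190,436) and the case edge is tilted. Forces are in range, so I'll carry on.

```bash
python3 -m inch '[0,0,0,-5,0,0,0,0,-10,0,0,0,0,-15,0,0,0,0,-20,0,0,0,0,-25,0]';python3 -m inch '[0,0,0,-5,0,0,0,0,-10,0,0,0,0,-15,0,0,0,0,-20,0]'; python3 -c 'from h import *;s=robot.read_state();print(s["wrist_torque"],s["q"])'
```

```text
t: 5.15
tool_pos: [0.5806, 0.0649, 0.0606]
orientation: [2.371, 2.054, 0.009]
force: [1.2, -1.4, 15.2]
opening: 0.0155
gripper_force: 45.0
t: 5.48
tool_pos: [0.5807, 0.0648, 0.0606]
orientation: [2.692, 1.611, 0.01]
force: [1.3, -1.7, 15.9]
opening: 0.0156
gripper_force: 45.0
[-0.34243516 -0.02883378  0.23658632] [ 2.37035859e-02  2.10729649e-01  1.69682400e+00 -4.31971756e-04
  1.22639586e+00  5.16048566e-01]
```

```bash
python3 -m inch '[0,0,0,-5,0,0,0,0,-10,0,0,0,0,-15,0,0,0,0,-20,0,0,0,0,-20,0]';python3 - <<'E'
from h import *
s=robot.read_state();M=R.from_rotvec(s['orientation']).as_matrix(); print(s["wrist_torque"],np.degrees(np.arctan2(M[1,1],M[0,1])))
cv2.imwrite('pics/w4.png',cv2.resize(shot('wrist')['image'][100:300,130:390],None,fx=3,fy=3))
E
```

```text
t: 5.9
tool_pos: [0.5807, 0.0648, 0.0606]
orientation: [2.933, 1.117, 0.011]
force: [2.2, -1.8, 15.5]
opening: 0.0157
gripper_force: 45.0
[-0.42298774 -0.07720127  0.06308475] -48.28746032350484
```

View pics/w4.png

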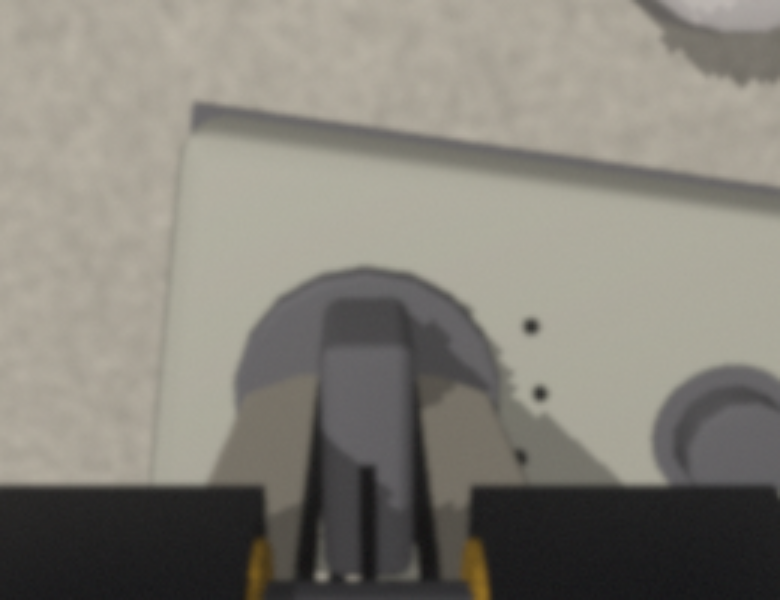

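```bash
python3 - <<'E'
from h import *
c=shot('wrist')
for (a,b,z) in [((197,104),(775,187),.03),((192,132),(775,210),.044)]:
    p,q=[ray(c,(130+u/3-.33,100+v/3-.33),z) for u,v in (a,b)]
    d=q-p; print(np.degrees(np.arctan2(d[1],d[0])))
d=ray(c,(130+740/3,100+440/3),.054);print('button',d)
E
```

```text
-56.30720076694765
-55.8287398450635
button [0.62390206 0.00390471 0.054     ]
```

The case hasn't twisted: its long edge is still at -56°. 8° remain.

```bash
python3 -m inch '[0,0,0,-4,0,0,0,0,-8,0,0,0,0,-8,0,0,0,0,-8,0]'; python3 -c '
from h import *
s=robot.read_state();M=R.from_rotvec(s["orientation"]).as_matrix(); print(s["wrist_torque"],np.degrees(np.arctan2(M[1,1],M[0,1])))'
python3 -m inch '[1,0,1,0,0,2,0,2,0,0,2,0,2,0,0]' 5; python3 -m inch '[0,0,0,0,10,0,0,0,0,22,0,0,0,0,35,0,0,0,0,45,0,0,0,0,45,0,0,15,0,45,0,0,40,0,45,0,0,75,0,45,0,0,110,0,45,0,0,110,0,45]' 
python3 - <<'E'
from h import *
s=robot.read_state();print(s['tool_pos'],s['force'])
cv2.imwrite('pics/w5.png',cv2.resize(shot('wrist')['image'][100:300,130:390],None,fx=3,fy=3))
E
```

```text
t: 6.33
tool_pos: [0.5807, 0.0647, 0.0606]
orientation: [3.002, 0.918, 0.011]
force: [0.3, -1.4, 15.0]
opening: 0.0157
gripper_force: 45.0
[-0.4122246  -0.05007512 -0.044667  ] -56.00404762854663
t: 6.58
tool_pos: [0.5806, 0.0648, 0.0603]
orientation: [3.003, 0.919, 0.005]
force: [2.2, -2.2, 6.2]
opening: 0.0162
gripper_force: 5.0
t: 7.42
tool_pos: [0.5831, 0.0652, 0.1771]
orientation: [3.001, 0.919, 0.017]
force: [0.5, -0.1, 1.1]
opening: 0.0417
gripper_force: 0.0
[0.58306811 0.06522257 0.17712819] [ 0.49866133 -0.1336957   1.05306793]
```

View pics/w5.png

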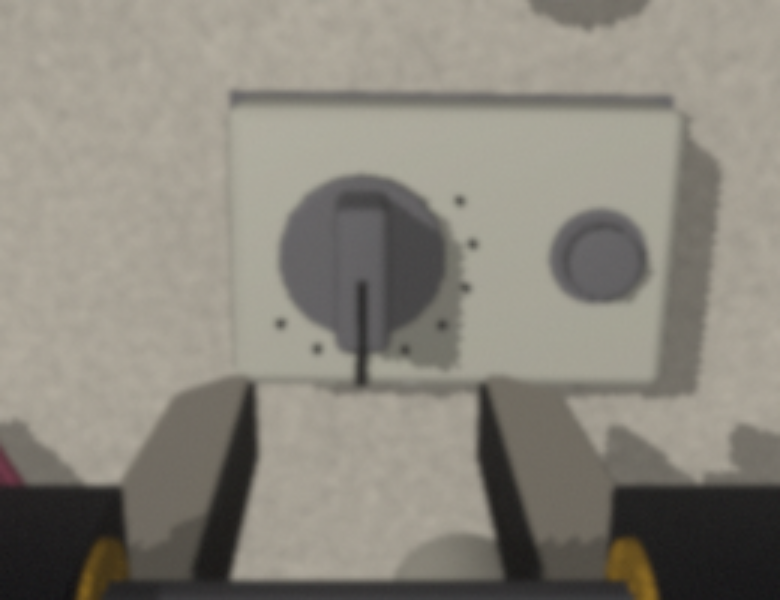

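The stripe at x≈361 lines up with the long bar at the case edge (361,370), and the button top is at (602,258). Next I'll shut the gripper and go over the button.

```bash
python3 - <<'E'
from h import *
c=shot('wrist'); f=lambda u,v,z: ray(c,(130+u/3-.33,100+v/3-.33),z)
b=f(604,260,.054);k=f(362,255,.052);s=robot.read_state()
print(b,k,np.linalg.norm((b-k)[:2]),(b-s['tool_pos'])*1000)
E
```

```text
[0.62183963 0.00269604 0.054     ] [0.58059118 0.06602638 0.052     ] 0.07557887692502994 [  41.37435204  -62.42609122 -116.9841208 ]
```

```bash
python3 -m inch '[20,-31,0,0,0,40,-62,0,0,0,40,-62,-30,0,0,40,-62,-60,0,0,40,-62,-85,0,0,40,-62,-105,0,0,40,-62,-107,0,0,40,-62,-107,0,0,40,-62,-107,0,0]' 20; python3 -m inch '[0,0,-3,0,0,0,0,-4,0,0,0,0,-4,0,0]'
```

```text
t: 8.27
tool_pos: [0.619, 0.0031, 0.062]
orientation: [-3.004, -0.919, 0.001]
force: [0.0, -0.2, 1.0]
opening: 0.0011
gripper_force: 0.0
t: 8.52
tool_pos: [0.6197, 0.003, 0.0588]
orientation: [3.003, 0.919, 0.002]
force: [0.1, -0.3, 0.1]
opening: 0.0002
gripper_force: 0.0
```

```bash
for i in 1 2 3 4; do python3 -m inch '[1,0,-1,0,0,1,0,-2,0,0,1,0,-2,0,0,1,0,-2,0,0]' | grep -E 'pos|force: \['; done
```

```text
tool_pos: [0.6201, 0.003, 0.0558]
force: [0.1, 0.2, 0.4]
tool_pos: [0.6213, 0.003, 0.054]
force: [0.3, 0.3, 2.2]
tool_pos: [0.6221, 0.003, 0.0519]
force: [-0.8, -0.4, 2.2]
tool_pos: [0.623, 0.003, 0.0498]
force: [-2.0, -1.0, 3.9]
```

```bash
for i in 1 2; do python3 -m inch '[-0.5,0,-1,0,0,-0.5,0,-1.2,0,0,-0.5,0,-1.2,0,0]' | grep -E 'pos|force: \['; done
```

```text
tool_pos: [0.623, 0.003, 0.0493]
force: [-1.9, -0.4, 7.0]
tool_pos: [0.6231, 0.003, 0.0492]
force: [-4.0, -0.1, 13.6]
```

The button has bottomed out: z has stalled and the force has risen to 13.6 N, well past 4.5 N. I'll raise the tool and check.

```bash
python3 -m inch '[0,0,3,0,0,0,0,8,0,0,0,0,20,0,0,0,0,50,0,0,0,0,80,0,0,-20,30,115,0,0,-40,60,130,0,45,-40,60,130,0,45,-40,60,130,0,45]' | grep -E 'pos|force: \['
python3 - <<'E'
from h import *
cv2.imwrite('pics/w6.png',cv2.resize(shot('wrist')['image'][100:300,130:390],None,fx=3,fy=3))
E
```

```text
tool_pos: [0.5824, 0.0647, 0.1802]
force: [0.6, -1.0, -0.2]
```

View pics/w6.png

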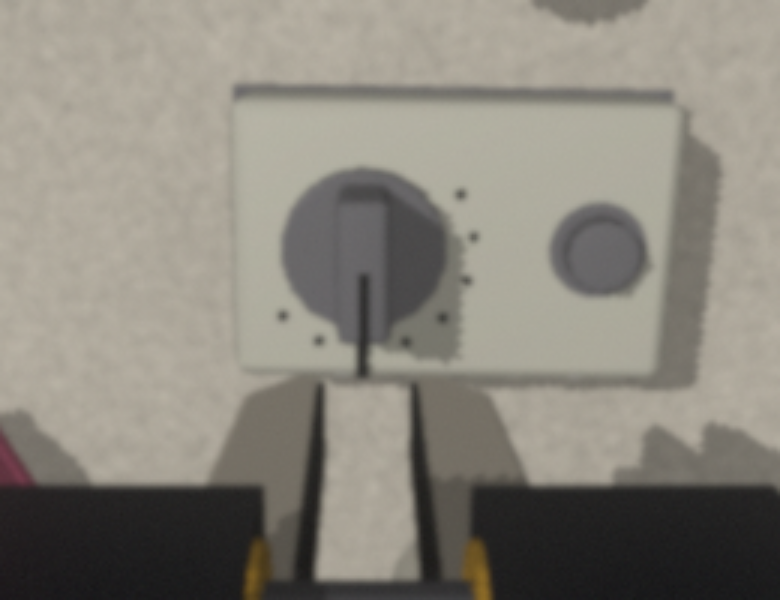

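The timer hasn't moved, the stripe still meets the long bar (363,360), and the button is back up at (600,250). I'm handing in.

```bash
python3 -c 'from plant import job; print(job.close_job())'
```

```text
the job is handed in; nothing more can be done
None
```

The timer is set, with the nose of the knob pointing at the long bar and the case not shifted or twisted; the start button was pushed fully in and came back up, and I handed the job in.

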